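Scan the reorder tag of the empty place on a turntable organiser

ROBOT

A 6-joint arm with a two-finger parallel gripper is mounted at the origin on the work surface. World frame = base frame: x ahead of the robot, y to its left, z up, the work surface at z = 0. Lengths are in mm, angles in rad, forces in N, time in s.
With the tool pointing down it reaches from about 275 to 750 mm from the base axis. Payload 10.2 kg.
Tool frame: the origin (TCP) lies between the finger pads; the fingertips stand 8 mm ahead of it and the grasp point (between the pads) lies 11 mm behind it; z points along the fingers, y is the line along which they close (so a half turn about z gives the same grasp; the last joint's range is limited). The gripper opens to 85 mm and grips with 20 to 120 N. Pads are 22 mm wide; open, the fingers measure 114 mm over their backs; the gripper's body (76 mm by 85 mm) begins 54 mm behind the grasp point. The pads swing forward as they close: fully open they stand 13 mm farther back than shut.
Start: joints at [-1.569, 0.313, 1.498, -0, 1.331, -0.223], TCP at [117.015, -511.8, 239.294] pointing down, gripper open.
Joint ranges: [-2.94, 2.94], [-0.97, 2.17], [0.19, 2.56], [-1.23, 4.37], [0.02, 3.11], [-2.88, 2.88]. Speed limits (rad/s): [2.39, 2.39, 3.01, 3.14, 3.14, 3.14].

INTERFACE

Orientations are given as a unit quaternion [w, x, y, z].
In Python, from rig import * gives the robot as it stands.
- The arm moves only by the shell command python3 -m handwheel 'ROWS' [FORCE]. ROWS is JSON, a list that holds one entry, the list of rows, each a list of 7 numbers: the shift along the world's x, y, z in mm, then the turn, a rotation vector about the world's x, y, z in degrees, then the opening, from -1 (shut) to 1 (fully open). A call has 1 to 8 rows; each row shifts and turns the commanded pose from where the row before left it; what a row does not reach is not made up. A row lasts 1/8 s, in which the tool goes at most 62.5 mm and 10.7 degrees, less where a joint would pass 70% of its speed; a pose out of reach is approached as far as the arm can. A call is refused whole if a number of a shift passes 62.5 or a number of a turn 10.7, either way. A call with a gripper value outside its range is refused whole. The fingers move at their own pace and stop on an object; FORCE is the grip in N (left out, the last holds). Time passes only in rows, so rows that do not move let the fingers close. It gives the time, the measured TCP pose, the force, the opening and the grip force at its end, in the units of the state.
- sense(): the state, without advancing time (a new reading comes with each control period).
- capture(name): name is "scene" or "top"; returns a dict with "image" (384x512x3 uint8, red, green, blue), "fx", "fy", "cx", "cy" (pixels), "rvec" (rotation vector, rad) and "tvec" (3), from world to camera coordinates, as OpenCV has them. Camera axes: x right, y down, z forward; pixel columns grow to the right and rows downward; lengths in mm; the calibration is good to about 2 mm. A picture is of the moment at which its call begins. There is no depth.
- finish_job(): hands the job in; it is judged then, once.
The state is a dict: "time_s": time; "joints": joint angles; "dq": joint speeds; "tau": joint torques, N m; "eef_pos": TCP position; "ee_rot": TCP orientation; "force": force on the tool from outside, world axes, zero at the start; "wrist_torque": the same for the moment, N m; "grip_width": opening from 0.0 (shut) to 1.0 (fully open); "grip_force": force on a finger pad.
Only numpy, scipy, OpenCV 4.12 (cv2) and the standard library are available. Lean on these libraries where they do the work, as an engineer would, in place of code of your own. Each camera call takes 0.05 s, during which the arm holds its last target. There are 200 camera calls.

TASK

One of the three cork places behind the sloping tags of the turntable organiser is empty. Pick up the handheld scanner, aim it squarely at the middle of the tag in front of the empty place from about 7 cm away and hold it steady there for two seconds; scan no other tag, and do not knock the turntable with the scanner or shift the other things. Then stand the scanner upright on its round charging pad again, wholly on the pad, without dropping it, and let go.

Things in the scene. Friction and masses are not known exactly. Their poses are not given: they have to be found in the camera images.
- scanner: grey handheld code scanner, loose, 126 mm tall, 0.24 kg, nose down on the pad: round flared nose (72 mm across at the rim, 48 at 40 mm height), above it a grip 44 mm (x) by 34 mm (y) from 34 to 126 mm height; take it across y about 90 mm up. Origin: centre of the window in the nose's flat underside; z: from there up the grip. The beam leaves along -z and reads at 40 to 100 mm.
- pad: white round charging pad, fixed, 120 mm across, flat top 10 mm above the bench. Origin: centre of its underside on the bench.
- organiser: white turntable organiser, braked (does not turn): disc 260 mm across, top 28 mm above the bench, with a round aluminium mirror (90 mm across, 60 mm high, face up) and a ceramic ring dish (76 mm across) fixed on its far half, and three tags on the near rim, 60 degrees apart. Origin: on the bench below the middle place; the turntable's axis lies 90 mm towards +x, the middle tag towards -x.
- tag_left: sloping square-code tag, left (+y side) of three on the rim, 50 x 62 mm, 5 mm thick. Origin: centre of the face, 150 mm from the turntable's axis, 46 mm above the bench; z: square out of the face (32 degrees from vertical, leaning away from that axis); y: along the width. Its place is the cork spot (66 mm across) behind it, centred 60 mm (level) towards that axis.
- tag_mid: sloping square-code tag, middle of three on the rim, 50 x 62 mm, 5 mm thick. Origin: centre of the face, 150 mm from the turntable's axis, 46 mm above the bench; z: square out of the face (32 degrees from vertical, leaning away from that axis); y: along the width. Its place is the cork spot (66 mm across) behind it, centred 60 mm (level) towards that axis.
- tag_right: sloping square-code tag, right (-y side) of three on the rim, 50 x 62 mm, 5 mm thick. Origin: centre of the face, 150 mm from the turntable's axis, 46 mm above the bench; z: square out of the face (32 degrees from vertical, leaning away from that axis); y: along the width. Its place is the cork spot (66 mm across) behind it, centred 60 mm (level) towards that axis.
- brush: chrome nail brush, round, 56 mm across and 74 mm tall with a knob, loose, standing on one of the three places. Origin: centre of its underside.
- balm: pale pink silicone lip-balm case, a round pot 56 mm across and 65 mm tall, loose, standing on one of the three places. Origin: centre of its underside.
- comb: black plastic comb, 150 x 36 mm, 5 mm thick, lying loose on the bench; to be left alone. Origin: about its middle, on the bench; x: along it.
There are look-alikes about, which are no part of the job. Leave any green or orange look-alike of the brush alone.

How it is judged:
By the outcome, as a careful person would: the job done as asked, in the order asked, and still so for the second after the job is handed in, with the robot touching nothing.
It also fails if it takes over 53 s, if anything falls off the work surface, if the arm or the gripper's body presses on something with over 40 N, if the wrist force passes 120 N, or if a joint passes its speed limit or range.

## Working session

There is one attempt and no reset: what is moved stays moved. The work goes in short steps, Python scripts to look and compute and a shell command to move; the robot and the scene stay as the last step left them, time stands still between calls to the robot, and variables do not carry over. Pictures are saved under pics/ and viewed, at most 10 in all, crops included, and the job is handed in when it is done.

```bash
ls; mkdir -p pics; python3 - <<'E'
from rig import *
import cv2,pickle
for n in("scene","top"):
    c=capture(n);pickle.dump(c,open(n+".pkl","wb"));cv2.imwrite(f"pics/{n}0.png",c["image"][:,:,::-1])
    print(n,c["fx"],c["rvec"],c["tvec"])
print(sense())
E
```

```text
pics
scene 374.5376351931517 [ 1.51732224  1.87288029 -0.90127195] [ 129.72608699 -318.91787613 1432.10074299]
top 347.59040607464635 [ 2.21736307 -2.16816086  0.0672065 ] [-26.27223896 599.47304769 896.26036315]
{'time_s': 0.1, 'joints': array([-1.56939000e+00,  3.13391714e-01,  1.49836728e+00, -1.93452196e-05,
        1.33101866e+00, -2.23370477e-01]), 'dq': array([-0.00059826, -0.00254843, -0.00025629, -0.00068323,  0.00060627,
        0.00075883]), 'tau': array([ 2.29069250e-03, -4.12901330e+01, -2.60146379e+01, -2.38700477e-04,
        3.08077353e-03, -3.44283535e-05]), 'eef_pos': array([ 117.01488467, -511.55886409,  238.79117629]), 'ee_rot': array([-5.89895987e-04,  9.93690636e-01,  1.12154218e-01,  5.62853267e-05]), 'force': array([ 0.13980968, -0.83632728, -0.25861668]), 'wrist_torque': array([-0.05244459, -0.0275322 , -0.01822696]), 'grip_force': 0.0, 'grip_width': 0.9971772701491627}
```

View pics/scene0.png

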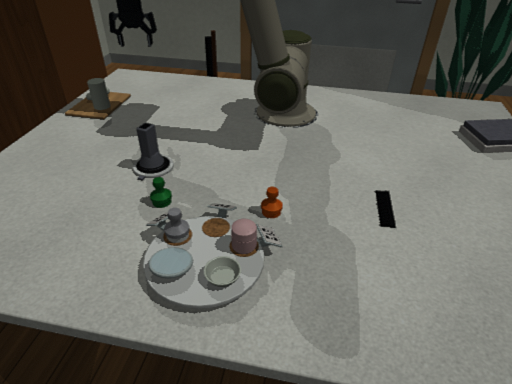

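View pics/top0.png

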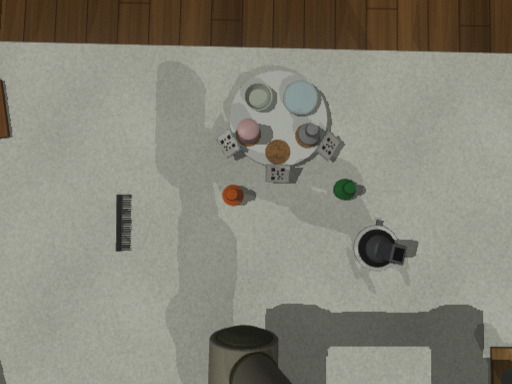

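Top view: the turntable is at about (280,118). The pink balm (248,130) stands on the left place and the chrome brush (310,132) on the right. The bare cork (278,152) is the middle place, so the tag to scan is at (279,174). The scanner is on its pad at (377,248). The grey thing on the board at scene (98,95) is a look-alike, as are the green and orange brush shapes. I'll confirm this in one crop and measure.

```bash
cat > h.py <<'E'
import cv2,pickle,numpy as np
def load(n): return pickle.load(open(n+".pkl","rb"))
def K(c): return np.array([[c["fx"],0,c["cx"]],[0,c["fy"],c["cy"]],[0,0,1]])
def cast(c,uv,z):
    R=cv2.Rodrigues(np.array(c["rvec"],float))[0];t=np.array(c["tvec"],float)
    o=-R.T@t; uv=np.atleast_2d(uv).astype(float)
    d=np.c_[uv,np.ones(len(uv))]@np.linalg.inv(K(c)).T@R
    return o+d*((z-o[2])/d[:,2])[:,None]
def proj(c,P): return cv2.projectPoints(np.atleast_2d(P).astype(float),np.array(c["rvec"],float),np.array(c["tvec"],float),K(c),None)[0][:,0]
def circ(P):
    A=np.c_[2*P[:,:2],np.ones(len(P))];s=np.linalg.lstsq(A,(P[:,:2]**2).sum(1),rcond=None)[0]
    return s[:2],np.sqrt(s[2]+s[0]**2+s[1]**2)
E
python3 - <<'E'
from h import *
t=load("top");s=load("scene")
a=cv2.resize(t["image"][55:205,205:365],None,fx=2.5,fy=2.5,interpolation=cv2.INTER_CUBIC)
b=cv2.resize(t["image"][205:285,335:435],None,fx=4,fy=4,interpolation=cv2.INTER_CUBIC)
d=cv2.resize(s["image"][115:305,125:290],None,fx=2.4,fy=2.4,interpolation=cv2.INTER_CUBIC)[:,:396]
im=np.zeros((600,800,3),np.uint8);print(a.shape,b.shape,d.shape)
im[:a.shape[0],:a.shape[1]]=a; im[:d.shape[0],404:404+d.shape[1]]=d
b=b[:,:400][:600-380]; 
b2=cv2.resize(t["image"][215:281,340:420],None,fx=3.3,fy=3.3,interpolation=cv2.INTER_CUBIC)
im[380:380+b2.shape[0],:b2.shape[1]]=b2
cv2.imwrite("pics/crop1.png",im[:,:,::-1])
print("pad",cast(t,[377,248],10),cast(s,[153,164],10))
print("grip top",cast(t,[398,254],136),cast(s,[148,127],136))
print("disc",cast(t,[280,118],28)); print("tag",cast(t,[279,174],46),cast(s,[221,208],46)); print("cork",cast(t,[278,152],28),cast(s,[216,228],28))
E
```

```text
(375, 400, 3) (320, 400, 3) (456, 396, 3)
pad [[ 457.9025775  -342.99111106   10.        ]] [[ 459.98790198 -338.08432076   10.        ]]
grip top [[ 457.56031271 -345.19450295  136.        ]] [[ 463.87852008 -330.99026674  136.        ]]
disc [[793.6262655 -80.450141   28.       ]]
tag [[643.50979279 -79.0827596   46.        ]] [[655.42943699 -72.48982365  46.        ]]
cork [[703.26562028 -76.81595335  28.        ]] [[707.88307176 -71.00011962  28.        ]]
```

View pics/crop1.png

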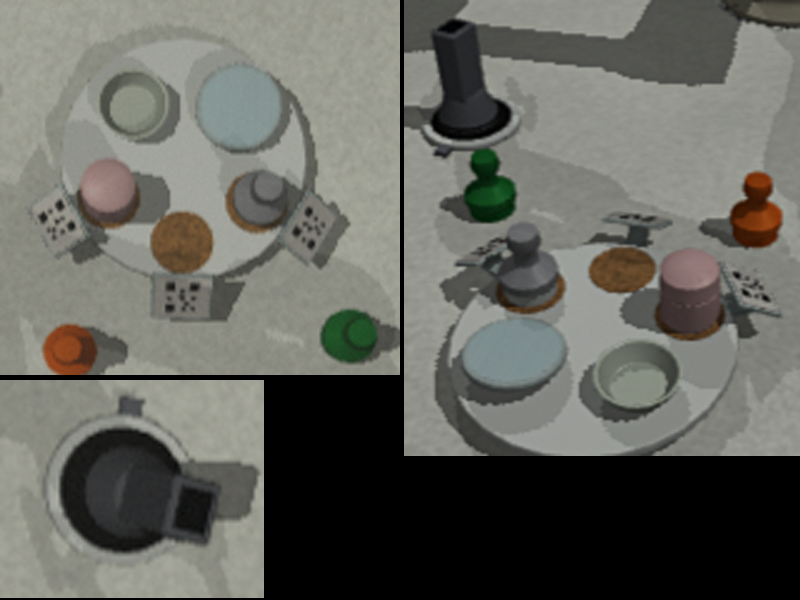

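The crop confirms it: the middle cork is bare, with the balm on the left and the chrome brush on the right. The black grip on the white-rimmed pad is the scanner. Next I'll measure the pad circle, the grip rectangle and the tags.

```bash
python3 - <<'E'
from h import *
from scipy import ndimage as N
t=load("top");s=load("scene")
g=t["image"].max(2).astype(int)
np.set_printoptions(precision=1,suppress=True)
# dark area of pad
m=np.zeros_like(g);m[215:281,340:412]=(g<75)[215:281,340:412]
l,n=N.label(m);k=np.argmax(N.sum(m,l,range(1,n+1)))+1
c=max(cv2.findContours((l==k).astype(np.uint8),0,1)[0],key=len)[:,0]
c=c[c[:,0]<383]; P=cast(t,c,10);print("pad black",circ(P),len(c))
# grip top corners from crop, z=136
cr=np.array([[178,476],[218,485],[207,543],[163,533]],float); cr[:,1]-=380; cr=(cr+.5)/3.3-.5+[340,215]
Q=cast(t,cr,136);print(Q[:,:2],Q.mean(0)); 
for i in range(4):
  d=Q[(i+1)%4]-Q[i];print(np.linalg.norm(d),np.degrees(np.arctan2(d[1],d[0])))
for i in range(228,262): print(i,g[i,366:412])
# tags
for nm,p in dict(l=[60,222],m=[182,297],r=[312,228]).items():
  print(nm,cast(t,(np.array(p)+.5)/2.5-.5+[205,55],46))
cr=(np.array([[151,276],[211,276],[212,318],[152,318]])+.5)/2.5-.5+[205,55]
print("corners lo/hi",cast(t,cr[:2],46+15)[:,:2],cast(t,cr[2:],46-15)[:,:2])
E
```

```text
pad black (array([ 458.2, -341. ]), np.float64(47.66340282585091)) 65
[[ 480.4 -335.2]
 [ 474.9 -362.8]
 [ 435.2 -355.1]
 [ 441.4 -324.9]] [ 458.  -344.5  136. ]
28.089015238805445 -101.37831430368226
40.39722075147655 169.02413156744086
30.820555741611756 78.526165482799
40.41902713354255 -14.850233415492289
228 [133 145 147 147 147 145 146 144 136 132 130 131 141 148 161 163 164 162
 161 149 129 108 134 157 161 159 158 159 157 152 152 156 157 158 159 159
 155 159 161 160 162 160 163 162 162 160]
229 [145 148 145 148 128 124 114 112  88  85  86  85  85  95 125 130 147 161
 161 161 162 149 128 139 152 160 160 160 158 153 150 151 156 160 162 163
 158 159 160 159 159 160 161 163 165 164]
230 [145 147 128 114  70  62  34  29  27  27  22  27  28  25  42  42  88 121
 130 147 161 165 163 140 138 136 159 160 161 157 156 155 160 162 165 164
 161 161 157 159 160 161 162 160 165 164]
231 [126 116  71  33  27  29  26  25  27  28  27  26  27  25  26  26  23  24
  38  86 132 160 162 164 149 115 137 158 162 162 162 157 158 158 163 165
 165 163 161 163 157 161 163 158 163 163]
232 [ 73  31  27  26 
[... 4398 characters left out ...]
46  49  45  49  49  48  46  47  44  40  36
  39  45  42  45  45  59  68  72  50  33  23  20  19  17  19  16  19  20
  41  59 116 138 142 141 158 157 158 162]
260 [ 23  26  25  27  24  31  38  45  45  49  46  45  44  41  42  39  35  29
  29  39  34  41  43  61  67  71  65  59  52  43  38  34  23  21  17  16
  55  60 126 138 140 141 155 160 162 163]
261 [ 24  27  24  24  24  25  25  31  38  40  42  45  43  40  39  41  38  31
  24  23  22  28  33  48  54  64  68  64  68  69  66  53  47  45  35  29
  65  68 129 138 138 143 161 162 162 162]
l [[719.2  51.5  46. ]]
m [[644.7 -75.2  46. ]]
r [[ 719.  -207.5   46. ]]
corners lo/hi [[ 663.6  -42.6]
 [ 664.9 -102.9]] [[ 625.2 -107.9]
 [ 623.8  -45.6]]
```

The axis comes out at about (794,-78) from all three tags, each 150 mm away as it should be, so the middle tag is at about (644,-76.5,46) with yaw near 0. The grip centre is at (458.5,-344), with its short side along about 78°. First I go above it.

```bash
python3 -m handwheel '[[[42.5,21,0,0,0,-3,1],[42.5,21,0,0,0,-3,1],[42.5,21,0,0,0,-3,1],[42.5,21,0,0,0,-3,1],[42.5,21,0,0,0,-3,1],[42.5,21,0,0,0,-3,1],[42.5,21,0,0,0,-3,1],[43,20,0,0,0,-4,1]]]' 40; python3 -m handwheel '[[[0,0,0,0,0,0,1],[0,0,0,0,0,0,1]]]'
```

```text
time_s: 1.1
eef_pos: [458.8, -343.8, 239.0]
ee_rot: [-0.0, 0.994, -0.107, -0.0]
force: [0.7, -1.0, 0.5]
grip_width: 0.998
grip_force: 0.0
time_s: 1.35
eef_pos: [457.1, -344.9, 238.9]
ee_rot: [-0.0, 0.994, -0.105, -0.0]
force: [0.0, -0.1, 0.3]
grip_width: 1.004
grip_force: 0.0
```

```bash
python3 - <<'E'
from rig import *
from scipy.spatial.transform import Rotation as R
from h import *
t=load("top");s=load("scene")
x=sense();q=x["ee_rot"];print(x["eef_pos"],R.from_quat(q,scalar_first=True).as_matrix())
# scene check of the grip top: rows of dark in scene
g=s["image"].max(2).astype(int)
for v in range(118,142): print(v,g[v,132:164])
c=np.array([459,-345,136]);a=np.radians(-12)
Rz=np.array([[np.cos(a),-np.sin(a),0],[np.sin(a),np.cos(a),0],[0,0,1]])
P=c+np.array([[22,17,0],[22,-17,0],[-22,-17,0],[-22,17,0]])@Rz.T
print(proj(s,P),proj(t,P))
E
```

```text
[ 457.06213347 -344.91966553  238.92263406] [[ 9.77805708e-01 -2.09512330e-01 -7.62415780e-04]
 [-2.09512034e-01 -9.77805965e-01  4.50531475e-04]
 [-8.39886596e-04 -2.80796968e-04 -9.99999608e-01]]
118 [ 81  81  81  81  81  83  82  83  83  82  79  80  81  81  82  80  80 105
 145 153 151 149 149 149 151 149 148 149 148 145 144 146]
119 [ 83  83  83  83  83  83  82  82  81  81  80  80  79  79  79  80 106 145
 153 151 149 147 149 148 148 147 148 148 147 145 145 146]
120 [ 82  83  84  83  80  80  80  81  82  82  80  80  82  80  82 109 146 155
 154 152 150 148 147 145 145 144 145 147 148 146 147 148]
121 [ 81  84  83  81  82  82  82  82  80  79  80  81  81  83 107 148 155 155
 152 149 147 146 146 145 146 147 147 147 148 147 148 150]
122 [ 81  81  81  81  82  82  83  81  81  81  81  82  79  77 102 131 135 154
 154 153 149 149 148 149 148 149 148 148 147 149 150 150]
123 [ 81  80  80  79  79  80  81  80  83  81  74  54  38  26  36  49  60  83
 100 127 132 150 150 151 148 147 148 149 148 148 148 148]
124 [ 82  82  80  81  81  81  81  81  82  76  51  22  10   3   4   6  11  19
  29  54  76  9
[... 1551 characters left out ...]
 42
  41  41  43  42  41  41  70 123 144 143 127  85  80  81]
139 [146 146 146 147 147 132  71  27  26  29  30  28  30  31  32  39  42  42
  42  42  42  43  40  38  60 117 151 152 149 143 144 146]
140 [146 146 147 147 149 140  95  30  26  29  31  28  28  30  31  38  43  41
  42  42  42  42  41  39  58 114 150 149 150 153 154 154]
141 [146 144 142 144 148 151 123  36  25  29  30  29  29  29  31  37  43  42
  41  41  41  42  40  39  59 114 150 147 146 147 149 149]
[[144.27195695 130.3215706 ]
 [134.0982782  127.84287365]
 [143.78669925 121.19719448]
 [153.75042129 123.53503256]] [[392.58770726 242.11618542]
 [407.22417274 245.57560088]
 [403.25770439 264.64041312]
 [388.57571782 261.16134787]]
```

The projected grip corners agree with both views to about 1 px. Now I go down and grasp.

```bash
python3 -m handwheel '[[[1,0,-30,0,0,0,1],[0,0,-30,0,0,0,1],[0,0,-30,0,0,0,1],[0,0,-25,0,0,0,1],[0,0,-20,0,0,0,1],[0,0,-10,0,0,0,1],[0,0,-5,0,0,0,1],[0,0,0,0,0,0,1]]]'; python3 -m handwheel '[[[0,0,0,0,0,0,-1],[0,0,0,0,0,0,-1],[0,0,0,0,0,0,-1],[0,0,0,0,0,0,-1],[0,0,0,0,0,0,-1],[0,0,0,0,0,0,-1]]]' 40
```

```text
time_s: 2.35
eef_pos: [458.4, -345.1, 89.6]
ee_rot: [0.0, 0.994, -0.106, 0.0]
force: [-0.6, -0.2, 0.3]
grip_width: 0.993
grip_force: 0.0
time_s: 3.1
eef_pos: [458.6, -344.8, 89.6]
ee_rot: [0.0, 0.994, -0.106, 0.0]
force: [-0.8, 1.3, 4.3]
grip_width: 0.391
grip_force: 36.0
```

```bash
python3 -m handwheel '[[[0,0,5,0,0,0,-1],[0,0,15,0,0,0,-1],[0,0,30,0,0,0,-1],[0,0,35,0,0,0,-1],[0,0,35,0,0,0,-1],[0,0,20,0,0,0,-1],[0,0,10,0,0,0,-1],[0,0,0,0,0,0,-1]]]' 60; python3 -m handwheel '[[[5,15,0,0,0,1,-1],[10,35,0,0,0,2,-1],[12,45,0,0,0,2,-1],[12,48,0,0,0,2,-1],[12,45,0,0,0,2,-1],[12,40,0,0,0,2,-1],[8,30,0,0,0,1,-1],[4,10,0,0,0,0,-1]]]';  python3 -m handwheel '[[[0,0,0,0,-3,0,-1],[0,0,-4,0,-6,0,-1],[0,0,-4,0,-6,0,-1],[0,0,-4,0,-6,0,-1],[0,0,-4,0,-6,0,-1],[0,0,0,0,-5,0,-1],[0,0,0,0,0,0,-1],[0,0,0,0,0,0,-1]]]'; python3 - <<'E'
from rig import *
import cv2,pickle
from h import *
for n in("scene","top"):
    c=capture(n);pickle.dump(c,open(n+"2.pkl","wb"))
a,b=load("scene2"),load("top2")
im=np.zeros((440,800,3),np.uint8)
im[:,:400]=cv2.resize(a["image"][80:300,100:300],None,fx=2,fy=2,interpolation=cv2.INTER_CUBIC)
im[:,400:]=cv2.resize(b["image"][60:280,190:390],None,fx=2,fy=2,interpolation=cv2.INTER_CUBIC)
cv2.imwrite("pics/pre.png",im[:,:,::-1])
E
```

```text
time_s: 4.1
eef_pos: [458.5, -344.8, 239.6]
ee_rot: [0.0, 0.994, -0.106, 0.0]
force: [-0.0, 0.2, -3.0]
grip_width: 0.39
grip_force: 53.4
time_s: 5.1
eef_pos: [533.4, -74.4, 238.6]
ee_rot: [-0.0, 1.0, 0.0, -0.001]
force: [-0.3, -0.4, -2.7]
grip_width: 0.392
grip_force: 53.8
time_s: 6.1
eef_pos: [533.7, -77.0, 223.5]
ee_rot: [-0.0, 0.961, -0.001, 0.275]
force: [0.3, 0.4, -2.8]
grip_width: 0.388
grip_force: 53.8
```

View pics/pre.png

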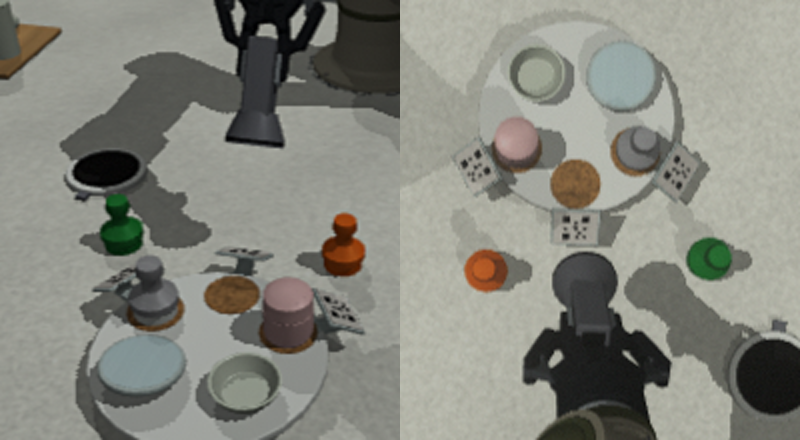

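Both views show the scanner held, tilted and facing the middle tag at crop (576,228). The nose is centred near (585,280). Nothing else has moved. I'll check lateral alignment numerically in the top view.

```bash
python3 - <<'E'
from h import *
np.set_printoptions(precision=1,suppress=True)
t=load("top2");g=t["image"].max(2).astype(int)
th=np.radians(32);n=np.array([-np.sin(th),0,np.cos(th)]);u=np.array([np.cos(th),0,np.sin(th)]);v=np.array([0,1,0])
T=np.array([644.2,-76.5,46]);print("tag pred",proj(t,[T]+[T+a*u*25+b*v*31 for a,b in((1,1),(1,-1),(-1,-1),(-1,1))]))
W=np.array([533.7,-77,223.5])-79.6*n
rim=proj(t,[W+36*(np.cos(a)*u+np.sin(a)*v) for a in np.linspace(0,6.28,181)])
print("W",W,"rim pred u",rim[:,0].min(),rim[:,0].max(),"v min",rim[:,1].min())
for r in range(184,208,2): 
  w=np.where(g[r,262:303]<70)[0]+262; print(r,w.min() if len(w) else 0,w.max() if len(w) else 0)
print("tag cols");
for r in(166,170,174,178,182): print(r,g[r,262:296])
print("rows");
for c in(268,276,288): print(c,g[160:190,c])
E
```

```text
tag pred [[278.  173.7]
 [266.3 164.5]
 [290.8 165. ]
 [289.4 182.7]
 [265.5 182.1]]
W [575.9 -77.  156. ] rim pred u 265.2550159595303 297.62100499487076 v min 184.5403323244347
184 0 0
186 280 285
188 274 291
190 271 293
192 269 295
194 285 296
196 267 297
198 267 297
200 267 297
202 267 297
204 268 297
206 268 296
tag cols
166 [157 155 154 120 115 132 128 130 129 127 125 134 145 151 147 147 147 144
 147 144 143 151 149 147 141 139 136 142 104 106 110 109 108 137]
170 [159 161 163 143 120 129 130 136 136  89  54  45  46 144 157 130 129 155
 130  58  37  39  93 150 157 159 154 153 113 104 107 109 108 109]
174 [177 178 179 156 132 145 159 164 162 141  77 113 154 157 144  77  83 154
 161 115  69 131 152 159 159 156 149 120 111 114 112 107 107 106]
178 [178 177 183 156 152 161 162 163 162  72  38  37  81 153 158 130  68 136
 156 101  85 153 158 156 159 159 144 110 108 106 107 110 111 107]
182 [180 182 183 177 169 168 161 160 164 165 166 131 124 120 125 124 138 137
 134 139 138 139 140 132 134 128 128 113 110 111 107 106 106 111]
rows
268 [134 149 168 158 138 127 128 136 136 134 130 133 136 146 159 161 161 164
 162 159 161 153 161 178 173 174 172 173 173 177]
276 [117 120 114 104 112 140 147 159 158 157 157 158 149 125 144 161 163 159
 158 162 159 149 125 139 177 178 146  58  58  76]
288 [183 186 184 186 168 131 136 157 155 153 154 149 148 153 149 147 147 146
 144 142 142 148 128 132 175 179 136  44  61  64]
```

Prediction and image agree to about 1 px. I'll shift y by +2 and approach 60 mm along the tag normal, then hold.

```bash
python3 -m handwheel '[[[4,1,-6,0,0,0,-1],[7,1,-11,0,0,0,-1],[8,0,-13,0,0,0,-1],[7,0,-11,0,0,0,-1],[4,0,-7,0,0,0,-1],[2,0,-3,0,0,0,-1],[0,0,0,0,0,0,-1],[0,0,0,0,0,0,-1]]]'; for i in 1 2 3; do python3 -m handwheel '[[[0,0,0,0,0,0,-1],[0,0,0,0,0,0,-1],[0,0,0,0,0,0,-1],[0,0,0,0,0,0,-1],[0,0,0,0,0,0,-1],[0,0,0,0,0,0,-1],[0,0,0,0,0,0,-1],[0,0,0,0,0,0,-1]]]'; done; python3 - <<'E'
from rig import *
import cv2,pickle
from h import *
for n in("scene","top"):
    c=capture(n);pickle.dump(c,open(n+"3.pkl","wb"))
a,b=load("scene3"),load("top3")
im=np.zeros((480,800,3),np.uint8)
im[:,:400]=cv2.resize(a["image"][120:240,170:270],None,fx=4,fy=4,interpolation=cv2.INTER_CUBIC)
im[:,400:]=cv2.resize(b["image"][110:230,230:330],None,fx=4,fy=4,interpolation=cv2.INTER_CUBIC)
cv2.imwrite("pics/scan.png",im[:,:,::-1])
E
```

```text
time_s: 7.2
eef_pos: [565.5, -74.9, 172.7]
ee_rot: [-0.0, 0.961, -0.001, 0.276]
force: [-0.5, 0.5, -3.1]
grip_width: 0.39
grip_force: 53.9
time_s: 8.2
eef_pos: [565.5, -74.8, 172.3]
ee_rot: [-0.0, 0.961, -0.001, 0.276]
force: [0.4, 0.2, -4.3]
grip_width: 0.391
grip_force: 53.9
time_s: 9.2
eef_pos: [565.5, -74.8, 172.3]
ee_rot: [-0.0, 0.961, -0.001, 0.276]
force: [-0.4, -0.0, -2.1]
grip_width: 0.387
grip_force: 53.9
time_s: 10.2
eef_pos: [565.5, -74.8, 172.3]
ee_rot: [-0.0, 0.961, -0.001, 0.276]
force: [-0.3, -0.2, -3.0]
grip_width: 0.393
grip_force: 53.9
```

View pics/scan.png

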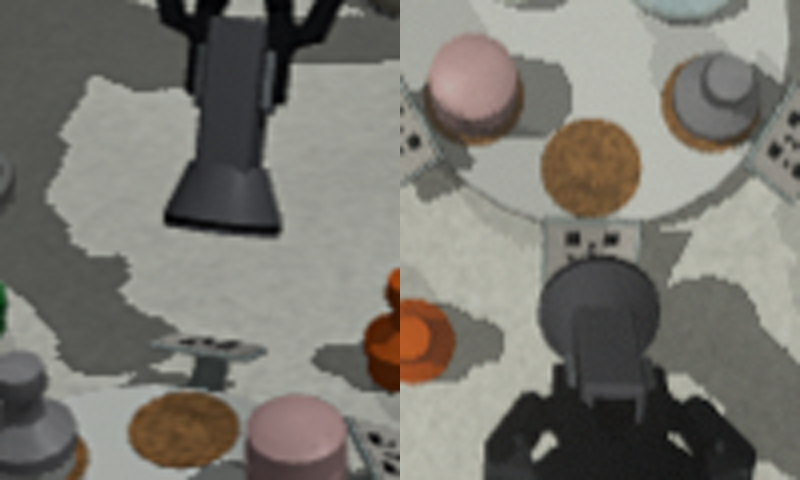

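The views show the nose squarely in front of the middle tag, at about 70 mm. I'll check once numerically in the scene view before leaving.

```bash
python3 - <<'E'
from h import *
np.set_printoptions(precision=1,suppress=True)
th=np.radians(32);n=np.array([-np.sin(th),0,np.cos(th)]);u=np.array([np.cos(th),0,np.sin(th)]);v=np.array([0,1,0])
T=np.array([644.2,-75.5,46]);W=np.array([565.5,-74.8,172.3])-79.6*n
print("dist",(W-T)@n,"off",(W-T)@u,(W-T)@v)
for nm,o in(("scene3",[170,120]),("top3",[230,110])):
  c=load(nm);f=lambda p:(proj(c,p)-o)*4
  print(nm,"tag",f(T),"corners",f([T+a*u*25+b*v*31 for a,b in((1,1),(1,-1),(-1,-1),(-1,1))]).ravel())
  r=f([W+36*(np.cos(a)*u+np.sin(a)*v) for a in np.linspace(0,6.28,90)]);print("rim",r.min(0),r.max(0))
E
```

```text
dist 69.21312063970989 off 0.1874179051430111 0.7000000000000028
scene3 tag [[204.1 339.8]] corners [244.3 352.  143.9 337.7 166.4 328.4 261.8 341.9]
rim [158.  220.1] [276.3 235.9]
top3 tag [[190.4 254.8]] corners [143.4 217.9 241.8 220.2 236.1 290.7 140.4 288.5]
rim [135.  250.5] [256.2 357.5]
```

Offsets are within about 2–3 mm at 69 mm, and the hold was over 3 s. I'll retreat along the normal, level the scanner and go back over the pad.

```bash
python3 -m handwheel '[[[-2,0,3,0,0,0,-1],[-5,0,8,0,0,0,-1],[-8,0,13,0,0,0,-1],[-8,0,13,0,0,0,-1],[-6,-1,9,0,0,0,-1],[-3,-1,5,0,0,0,-1],[0,0,0,0,0,0,-1],[0,0,0,0,0,0,-1]]]';  python3 -m handwheel '[[[0,0,0,0,3,0,-1],[0,0,4,0,6,0,-1],[0,0,4,0,6,0,-1],[0,0,4,0,6,0,-1],[0,0,4,0,6,0,-1],[0,0,0,0,5,0,-1],[0,0,0,0,0,0,-1],[0,0,0,0,0,0,-1]]]'; python3 -m handwheel '[[[-5,-15,0,0,0,-1,-1],[-10,-35,0,0,0,-2,-1],[-12,-45,0,0,0,-2,-1],[-12,-48,0,0,0,-2,-1],[-12,-45,0,0,0,-2,-1],[-12,-40,0,0,0,-2,-1],[-8,-30,0,0,0,-1,-1],[-4,-10,0,0,0,0,-1]]]';python3 -m handwheel '[[[0,0,0,0,0,0,-1],[0,0,0,0,0,0,-1],[0,0,0,0,0,0,-1]]]'
```

```text
time_s: 11.3
eef_pos: [533.5, -76.8, 222.9]
ee_rot: [-0.0, 0.961, -0.001, 0.275]
force: [0.6, 0.4, -3.5]
grip_width: 0.39
grip_force: 53.9
time_s: 12.3
eef_pos: [533.4, -76.7, 238.9]
ee_rot: [-0.0, 1.0, -0.001, 0.001]
force: [-1.0, -0.4, -2.8]
grip_width: 0.388
grip_force: 53.9
time_s: 13.3
eef_pos: [457.1, -346.8, 239.2]
ee_rot: [0.0, 0.994, -0.107, 0.0]
force: [-0.1, 0.6, -3.0]
grip_width: 0.385
grip_force: 54.1
time_s: 13.68
eef_pos: [458.8, -344.0, 239.4]
ee_rot: [-0.0, 0.994, -0.105, 0.0]
force: [0.4, 0.3, -3.5]
grip_width: 0.39
grip_force: 54.1
```

```bash
python3 -m handwheel '[[[0,0,-30,0,0,0,-1],[0,0,-35,0,0,0,-1],[0,0,-35,0,0,0,-1],[0,0,-25,0,0,0,-1],[0,0,-14,0,0,0,-1],[0,0,-5,0,0,0,-1],[0,0,-2,0,0,0,-1],[0,0,0,0,0,0,-1]]]';  python3 -m handwheel '[[[0,0,-1,0,0,0,-1],[0,0,-0.5,0,0,0,-1],[0,0,-0.5,0,0,0,-1],[0,0,-0.5,0,0,0,-1],[0,0,0,0,0,0,-1]]]'
```

```text
time_s: 14.68
eef_pos: [458.8, -345.0, 94.0]
ee_rot: [0.0, 0.994, -0.106, 0.0]
force: [0.4, 0.5, -1.8]
grip_width: 0.392
grip_force: 54.1
time_s: 15.3
eef_pos: [458.5, -344.8, 90.8]
ee_rot: [-0.0, 0.994, -0.106, -0.0]
force: [-0.5, -0.8, -2.3]
grip_width: 0.391
grip_force: 54.1
```

```bash
python3 -m handwheel '[[[0,0,-0.5,0,0,0,-1],[0,0,0,0,0,0,-1],[0,0,0,0,0,0,-1]]]';  python3 -m handwheel '[[[0,0,-0.5,0,0,0,-1],[0,0,0,0,0,0,-1],[0,0,0,0,0,0,-1]]]'
```

```text
time_s: 15.68
eef_pos: [458.5, -344.8, 90.3]
ee_rot: [0.0, 0.994, -0.106, 0.0]
force: [0.1, -0.1, -2.5]
grip_width: 0.393
grip_force: 54.1
time_s: 16.05
eef_pos: [458.5, -344.8, 89.8]
ee_rot: [-0.0, 0.994, -0.106, -0.0]
force: [0.3, 0.7, -2.4]
grip_width: 0.39
grip_force: 54.1
```

```bash
python3 -m handwheel '[[[0,0,-0.5,0,0,0,-1],[0,0,0,0,0,0,-1],[0,0,0,0,0,0,-1]]]'; python3 -m handwheel '[[[0,0,-0.4,0,0,0,-1],[0,0,0,0,0,0,-1],[0,0,0,0,0,0,-1]]]'
```

```text
time_s: 16.42
eef_pos: [458.6, -344.8, 89.7]
ee_rot: [0.0, 0.994, -0.106, 0.0]
force: [-1.9, 1.3, 4.7]
grip_width: 0.392
grip_force: 54.6
time_s: 16.8
eef_pos: [458.6, -344.9, 89.7]
ee_rot: [0.0, 0.994, -0.106, 0.0]
force: [-2.5, 3.4, 8.5]
grip_width: 0.392
grip_force: 55.3
```

It is in contact with the pad (+8 N). Now I release, rise and back away.

```bash
python3 -m handwheel '[[[0,0,0.5,0,0,0,0],[0,0,0,0,0,0,0.3],[0,0,0,0,0,0,1],[0,0,0,0,0,0,1],[0,0,0,0,0,0,1],[0,0,0,0,0,0,1],[0,0,0,0,0,0,1],[0,0,0,0,0,0,1]]]';  python3 -m handwheel '[[[0,0,10,0,0,0,1],[0,0,25,0,0,0,1],[0,0,35,0,0,0,1],[0,0,40,0,0,0,1],[0,0,40,0,0,0,1],[0,0,0,0,0,0,1],[-30,-30,0,0,0,0,1],[-30,-30,0,0,0,0,1]]]'; python3 -m handwheel '[[[-30,-40,0,0,0,0,1],[-30,-40,0,0,0,0,1],[-30,-20,0,0,0,0,1],[0,0,0,0,0,0,1],[0,0,0,0,0,0,1]]]'; python3 - <<'E'
from rig import *
import cv2,pickle
from h import *
for n in("scene","top"):
    c=capture(n);pickle.dump(c,open(n+"4.pkl","wb"))
a,b=load("scene4"),load("top4")
im=np.zeros((440,800,3),np.uint8)
im[:,:400]=cv2.resize(a["image"][90:310,100:300],None,fx=2,fy=2,interpolation=cv2.INTER_CUBIC)
im[:,400:]=cv2.resize(b["image"][65:285,220:420],None,fx=2,fy=2,interpolation=cv2.INTER_CUBIC)
cv2.imwrite("pics/end.png",im[:,:,::-1])
E
```

```text
time_s: 17.8
eef_pos: [458.5, -344.8, 89.4]
ee_rot: [-0.0, 0.994, -0.106, -0.0]
force: [0.4, -0.5, 0.4]
grip_width: 1.004
grip_force: 0.0
time_s: 18.8
eef_pos: [397.7, -405.0, 239.0]
ee_rot: [-0.0, 0.994, -0.105, -0.0]
force: [0.2, 0.2, 0.3]
grip_width: 1.0
grip_force: 0.0
time_s: 19.42
eef_pos: [309.0, -504.3, 239.1]
ee_rot: [-0.0, 0.994, -0.105, -0.0]
force: [-0.5, 0.3, 0.2]
grip_width: 0.999
grip_force: 0.0
```

View pics/end.png

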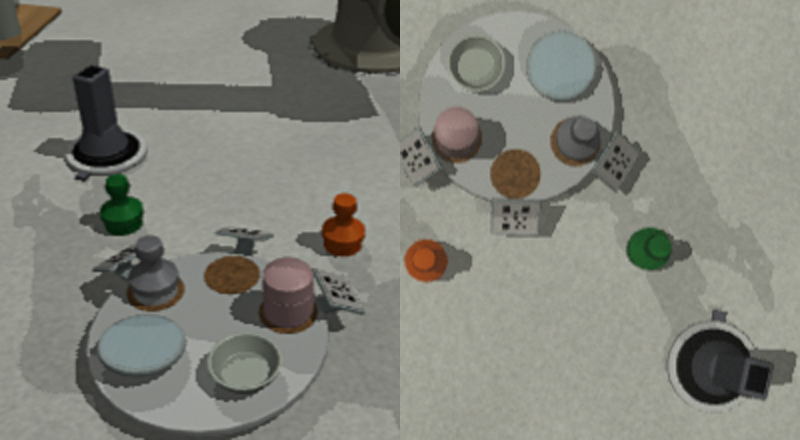

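The scanner stands upright and wholly on its pad at top crop (714,365), and nothing else has moved. Handing in.

```bash
python3 -c "from rig import *; print(finish_job())"
```

```text
the job is handed in; nothing more can be done
None
```

The job is handed in: I held the scanner square to the middle tag, the one in front of the empty place, from about 69 mm for over 3 s, then stood it back upright on its pad and let go, with nothing else moved in the final pictures; no verdict was shown.

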